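# Pack the thickness gauge kit into its foam

### The arm

A 6-joint arm with a two-finger parallel gripper is mounted at the origin on the work surface. World frame = base frame: x ahead of the robot, y to its left, z up, the work surface at z = 0. Lengths are in mm, angles in rad, forces in N, time in s.
With the tool pointing down it reaches from about 300 to 750 mm from the base axis. Payload 8.5 kg.
Tool frame: the origin (TCP) lies at the very end of the fingers, on their centre line; the grasp point (between the pads) lies 19 mm behind it (manip.hold_point_z is the distance from the TCP to the grasp point, in mm); z points along the fingers, y is the line along which they close (so a half turn about z gives the same grasp; the last joint's range is limited). The gripper opens to 88 mm and grips with 3 to 60 N. Pads are 18 mm wide; open, the fingers measure 123 mm over their backs; the gripper's body (75 mm by 187 mm) begins 45 mm behind the grasp point.
Start: joints at [-1.374, 0.381, 1.297, -0, 1.464, -0.215], TCP at [220.135, -504.005, 238.748] pointing down, gripper open.
Joint ranges: [-3.11, 3.11], [-0.89, 2.33], [0.22, 2.48], [-1.42, 4.56], [0.17, 2.85], [-2.88, 2.88]. Speed limits (rad/s): [2.39, 2.39, 3.14, 3.14, 3.14, 3.14].

### API

Orientations are given as a unit quaternion [x, y, z, w].
In Python, from bench import telemetry, viewer, job, manip gives the robot as it stands.
- The arm moves only by the tool move_arm, never from a script. Its argument "series" is a list of rows, each an object of numbers: "dx", "dy", "dz": the shift along the tool's x, y, z each as a share of 0.02 m, from -1 to 1; "wx", "wy", "wz": the turn, a rotation vector about the tool's x, y, z each as a share of 6 degrees, from -1 to 1. In form: [{"dx": .., "dy": .., "dz": .., "wx": .., "wy": .., "wz": ..}, ...]. A call has 1 to 20 rows; each row shifts and turns the commanded pose from where the row before left it, along the tool's axes as they then stand; what a row does not reach is not made up. A row lasts 1/10 s, in which the tool goes at most 50 mm and 8.59 degrees, less where a joint would pass 70% of its speed; a pose out of reach is approached as far as the arm can. A call with a number of a shift or a turn outside -1 to 1 is refused whole. A call with a gripper value outside its range is refused whole. "claw" is the opening, from 0 (shut) to 1 (fully open), set as the call begins (left out, the last holds). The fingers move at their own pace and stop on an object; "force" is the grip in N (left out, the last holds). Time passes only in rows, so rows that do not move let the fingers close. It gives the time, the measured TCP pose, the force, the opening and the grip force at its end, in the units of the state.
- telemetry.get_state(): the state, without advancing time (a new reading comes with each control period).
- viewer.camera(name): name is "scene" or "top"; returns (picture, depth): 420x560x3 uint8, blue, green, red; 420x560 float32, mm along the optical axis (not along the pixel's ray), 0 where there is no reading.
- viewer.calibration(name): a dict with "intrinsics" (3x3 intrinsics, pixels), "xyz" and "rotation" of the camera in the world. Camera axes: x right, y up, looking along -z (the intrinsics and any distortion apply to the point x, -y, -z); pixel columns grow to the right and rows downward; lengths in mm; the calibration is good to about 2 mm. A picture is of the moment at which its call begins. calibration takes no time and is no camera call.
- job.close_job(): hands the job in; it is judged then, once.
Trained networks look in the newest picture that a camera, given by its name, has taken for a name from the list of things; names that differ only in an ending like _2 or _b are one class to them, and where a whole thing is asked for, a point or a joint stands for the part that bears it (a point fixed in the world has none). Each returns a list of dicts, best first, with "confidence" (0 to 1); they miss things now and then, are a little off and sometimes report something else, mostly with a low value. They report only what shows in the picture. A call takes as long as a camera call. They do not tell look-alikes from the thing itself.
- viewer.search_frame(label, camera): "location" ([column, row] in pixels, amid what is visible of it).
- viewer.trace(label, camera): "region" (420x560 bool, what is visible of it) and "location" ([column, row] in pixels, amid what is visible of it).
- viewer.tip_of(label, camera): "location" ([column, row] in pixels: a listed point, or the origin of a listed thing).
The state is a dict: "t": time; "joints": joint angles; "qvel": joint speeds; "joint_torque": joint torques, N m; "tool_pos": TCP position; "ee_rot": TCP orientation; "wrist_force": force on the tool from outside, world axes, zero at the start; "ft_torque": the same for the moment, N m; "gripper_width": finger opening in mm; "finger_force": force on a finger pad.
Only numpy, scipy, OpenCV 4.12 (cv2) and the standard library are available. Lean on these libraries where they do the work, as an engineer would, in place of code of your own. Each camera call takes 0.05 s, during which the arm holds its last target. There are 200 camera calls.

### The job

Put the thickness gauge kit away in its open case: take the hand-held gauge out of the sloped dock and the stepped aluminium calibration block off the bench, and press each one down into its own foam cutout, right side up, until it is fully home on the bottom of the cutout. Leave them there, and leave the gel bottle, the vial, the battery and the brown sample strip standing or lying where they are.

Things in the scene. Friction and masses are not known exactly. Their poses are not given: they have to be found in the camera images.
- case: Open black case, fixed. Lower half 210 (x) x 300 (y) x 66 mm high, 5 mm walls; dark grey foam over a lighter grey base, top 58 mm above the bench. The lid half lies folded flat at +x, equally high: the whole covers x -105 to +319 mm. Carrying handle 38 mm out at -x, up to 46 mm high. Origin: centre of the lower half's underside, z up. Gauge cutout at +y, block cutout at -y, long axes along x
- foam_top (a point): point on the foam between the cutouts, axes as the case's. The cutouts' long walls are springy, 2 mm too tight on each side, with a sloped lead-in for the top 9 to 11 mm; the ends have 2.5 mm clearance. A part must go in straight, takes 10 to 22 N to push down, then stays by friction; its weight alone does not take it in. Mid-length, both long walls have finger scoops as deep as the cutout
- gauge_seat (a point): centre of the floor of the gauge's cutout, 26 mm below the foam top; axes as the case's. Cutout 145 mm long along x, its wide part (for the gauge's head) at the +x end. Finger scoops: x from -24 to +24 mm, out to 61 mm either side of the centre line
- block_seat (a point): centre of the floor of the block's cutout, 16 mm below the foam top; axes as the case's. Cutout 105 mm long along x; the block may go in either way round. Finger scoops: x from -26 to +26 mm, out to 51 mm either side of the centre line
- dock: White sloped dock, fixed, base 140 (x) x 90 (y) mm. Its cradle rises at 35 degrees towards +x: the gauge leans back in it, screen up and facing -x. The back plate is 48 mm wide, narrower than the gauge; a ledge at the lower end and two cheeks (31 to 36 mm off the centre line) hold the gauge's lowest 25 mm, 14 mm up its sides; the rest of its sides is free. Origin: centre of the underside, z up
- gauge: Hand-held thickness gauge, grey plastic, 140 mm long (x), 34 mm thick (z), 0.3 kg. Handle 58 mm wide, x -70 to +34 mm; wider head 72 mm wide, x +34 to +70 mm; screen and keys on the +z face. Origin: centre of the back face. It starts in the dock, origin 56 mm above the dock's, x axis 35 degrees above level. Grip it across the 58 mm. Home, it stands 8 mm out of the foam
- block: Stepped calibration block, bare aluminium, 100 mm long (x), 38 mm wide (y), about 0.3 kg: four steps, each 25 mm long, 18, 26, 34 and 42 mm high from the -x end to the +x end. Origin: centre of the flat underside, z up. It lies on the bench. Home, its lowest step stands 2 mm out of the foam and its highest 26 mm
- couplant: white squeeze bottle of gel, grey cap, 44 mm across, 150 mm tall, standing between the case and the dock or block; origin: centre of its underside. A bystander
- vial: small glass vial with a white cap, 28 mm across, 62 mm tall, standing near the dock; origin: centre of its underside. A bystander
- battery: dark block battery, 26 x 17 x 48 mm, standing beside the block's tall end; origin: centre of its underside. A bystander
- sample: brown fibre-board sample strip, 130 x 45 x 7 mm, lying flat on the bench; origin: centre of its underside, x along its length. A bystander
Things that resemble listed ones, but are neither listed nor needed, are in the scene too. Of the things that look like the block, the smallest one is meant.

How it is judged (in metres and radians):
At the end, for the whole second after the job is handed in: The gauge and the block each lie in their own cutout, right side up: underside within 3 mm of the cutout's floor, centre within 6 mm of its middle, within 0.06 rad of level and 0.08 rad of the case's length direction, released and at rest (z of gauge in the frame of gauge_seat between -0.004 and 0.003 m and horizontal distance between gauge and gauge_seat below 0.006 m and angle between each of gauge, block's own z axis and vertical below 0.06 rad and angle between the x axis of each of gauge, block and the x axis of case, either way round below 0.08 rad and linear speed of each of gauge, block below 0.02 m/s and angular speed of each of gauge, block below 0.1 rad/s and z of block in the frame of block_seat between -0.004 and 0.003 m and horizontal distance between block and block_seat below 0.006 m); the robot touches nothing.
It fails at once if the gel bottle is knocked over or shifted more than 25 mm (distance of couplant from where it was at the start of the episode above 0.025 m or angle between couplant's own z axis and vertical above 0.35 rad).
It fails at once if the vial is knocked over or shifted more than 25 mm (distance of vial from where it was at the start of the episode above 0.025 m or angle between vial's own z axis and vertical above 0.35 rad).
It fails at once if the battery is knocked over or shifted more than 25 mm (distance of battery from where it was at the start of the episode above 0.025 m or angle between battery's own z axis and vertical above 0.35 rad).
It fails at once if the sample strip is knocked over or shifted more than 25 mm (distance of sample from where it was at the start of the episode above 0.025 m or angle between sample's own z axis and vertical above 0.35 rad).
It also fails if it takes over 66 s, if anything falls off the work surface, if the arm or the gripper's body presses on something with over 40 N, if the wrist force passes 120 N, or if a joint passes its speed limit or range.

## Working session

There is one attempt and no reset: what is moved stays moved. The work goes in short steps, Python scripts to look and compute and a tool call to move; the robot and the scene stay as the last step left them, time stands still between calls to the robot, and variables do not carry over. Pictures are saved under pics/ and viewed, at most 10 in all, crops included, and the job is handed in when it is done.

Besides the shell and the picture viewer there is one more tool, called after "Emit:" in YAML: its name, and indented under it one key for each argument. move_arm: Moves the arm, as the interface text tells. Its arguments: {"type":"object","properties":{"series":{"type":"array"},"claw":{"type":"number"},"force":{"type":"number"}},"required":["series"]}

```bash
mkdir -p pics; ls
cat > h.py <<'E'
import numpy as np, cv2
from bench import telemetry, viewer, job, manip
from scipy.spatial.transform import Rotation as R
def cam(n):
    p,d=viewer.camera(n); c=viewer.calibration(n)
    K=np.array(c["intrinsics"],float); X=np.array(c["xyz"],float); Q=np.array(c["rotation"],float)
    Q=Q if Q.shape==(3,3) else R.from_quat(Q).as_matrix()
    v,u=np.mgrid[:d.shape[0],:d.shape[1]]
    P=np.stack([(u-K[0,2])*d/K[0,0],-(v-K[1,2])*d/K[1,1],-d],-1)@Q.T+X
    P[d==0]=np.nan
    return p,d,P
E
python3 - <<'E'
from h import *
for n in("scene","top"):
    p,d,P=cam(n); cv2.imwrite(f"pics/{n}0.png",p); np.save(f"{n}0.npy",P)
    print(n,viewer.calibration(n))
    for l in "case gauge block dock couplant vial battery sample".split():
        for r in viewer.search_frame(l,n)[:4]:
            u,v=map(int,r["location"]); print(l,round(r["confidence"],2),u,v,P[v,u].round())
s=telemetry.get_state();print(s, manip.hold_point_z)
E
```

```text
pics
scene {'intrinsics': array([[400.36661979,   0.        , 280.15586556],
       [  0.        , 400.36661979, 211.72022674],
       [  0.        ,   0.        ,   1.        ]]), 'xyz': array([1093.57485021, -444.59924071,  850.06818464]), 'rotation': array([0.29596535, 0.15856134, 0.45066555, 0.82714169])}
case 0.92 415 188 [664. 287.  28.]
gauge 0.83 135 248 [ 507. -441.  117.]
block 0.94 253 250 [ 601. -200.   33.]
block 0.87 320 259 [717. -85.  48.]
block 0.65 218 207 [ 413. -202.    9.]
block 0.63 239 322 [ 753. -323.   52.]
dock 0.73 150 272 [ 511. -434.   15.]
dock 0.61 415 188 [664. 287.  28.]
couplant 0.74 288 181 [516. -43. 112.]
vial 0.81 97 275 [ 474. -540.   46.]
battery 0.65 221 243 [ 548. -259.   44.]
sample 0.83 215 208 [ 412. -211.   10.]
top {'intrinsics': array([[381.28170923,   0.        , 274.87669855],
       [  0.        , 381.28170923, 203.60988708],
       [  0.        ,   0.        ,   1.        ]]), 'xyz': array([422.64357289, -69.88286041, 958.29326756]), 'rotation': array([ 0.05755076, -0.0653803 , -0.69626355,  0.71248185])}
case 0.61 128 175 [642. 277
[... 512 characters left out ...]
  3.80582673e-01,  1.29735536e+00,  4.39981609e-05,
        1.46362609e+00, -2.15309360e-01]), 'qvel': array([-2.13879819e-03, -3.28128081e-04, -1.65727616e-04, -7.39409470e-05,
       -5.78829340e-04,  7.61235513e-04]), 'joint_torque': array([-1.17976542e-03, -4.37795877e+01, -2.24733245e+01,  7.12723355e-02,
        3.13063175e-02,  1.74088669e-06]), 'tool_pos': array([ 220.14162057, -504.01421789,  238.77279017]), 'ee_rot': array([9.78878502e-01, 2.04442846e-01, 2.17376200e-05, 1.44748884e-05]), 'wrist_force': array([ 0.01383938, -0.46532366,  0.38867394]), 'ft_torque': array([0.0353399 , 0.01746262, 0.00424905]), 'finger_force': 0.0, 'gripper_width': 88.17407420586753} 18.700000000000003
```

View pics/scene0.png

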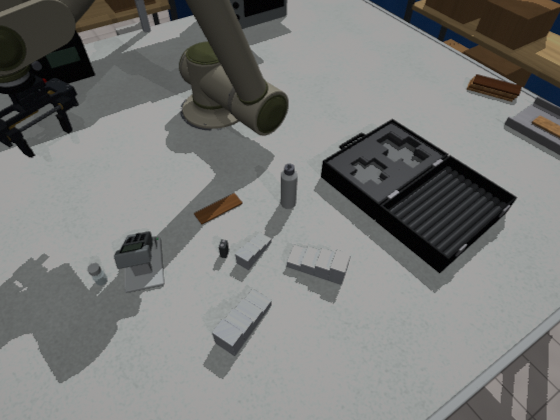

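View pics/top0.png

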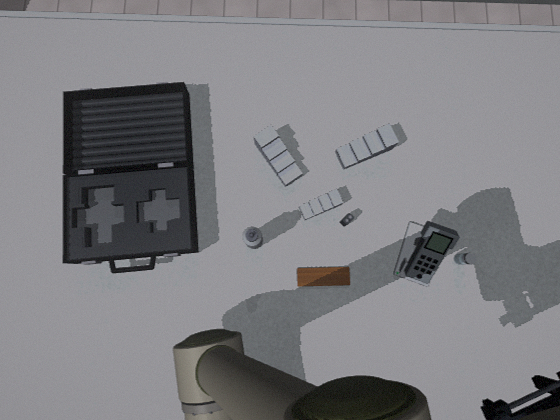

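The scene shows the case on the left of the top view: gauge cutout near (103,215), block cutout near (158,210), handle at (132,265). The gauge in the dock is at (430,250) and the smallest stepped block at (323,203), with the battery at (348,220). Next I'll fit models to the depth points.

```bash
cat > fit.py <<'E'
from h import *
from scipy.optimize import least_squares
def sdf(p,boxes):
    o=[]
    for lo,hi in boxes:
        lo,hi=np.array(lo,float),np.array(hi,float)
        q=np.abs(p-(lo+hi)/2)-(hi-lo)/2
        o.append(np.linalg.norm(np.maximum(q,0),axis=1)+np.minimum(q.max(1),0))
    return np.min(o,0)
BLOCK=[((-50+25*i,-19,0),(-25+25*i,19,h)) for i,h in enumerate((18,26,34,42))]
GAUGE=[((-70,-29,0),(34,29,34)),((34,-36,0),(70,36,34))]
def fit(pts,boxes,x0,pose):
    f=lambda x:sdf(pose(x,pts),boxes)
    return least_squares(f,x0,loss="soft_l1",f_scale=1.5)
def yawpose(x,p): # x,y,z,yaw(*100)
    return R.from_euler("z",-x[3]/100).apply(p-x[:3])
def gpose(x,p): # x,y,z,yaw,pitch
    return R.from_euler("ZY",[x[3]/100,-x[4]/100]).inv().apply(p-x[:3])
def near(P,c,r,zlo,zhi=400):
    q=P.reshape(-1,3); q=q[np.isfinite(q[:,0])]
    return q[(np.hypot(*(q[:,:2]-c).T)<r)&(q[:,2]>zlo)&(q[:,2]<zhi)]
E
python3 - <<'E'
from fit import *
Ps={n:np.load(n+"0.npy") for n in("scene","top")}
for n in Ps:
    q=near(Ps[n],(470,-250),40,-30,4); 
    print(n,"bench z",np.median(near(Ps[n],(650,-180),50,-20,5)[:,2]) )
for n,P in list(Ps.items())+[("both",np.concatenate([p.reshape(-1,3) for p in Ps.values()]))]:
    q=near(P,(588,-195),62,6); q=q[np.hypot(*(q[:,:2]-(545,-254)).T)>24]
    best=min((fit(q,BLOCK,(588,-195,0,100*a),yawpose) for a in np.arange(-3.14,3.14,.4)),key=lambda r:r.cost)
    print(n,"block",best.x.round(1),len(q),best.cost/len(q))
    q=near(P,(475,-427),95,40); q=q[(np.hypot(*(q[:,:2]-(467,-530)).T)>25)]
    best=min((fit(q,GAUGE,(475,-427,56,100*a,61),gpose) for a in np.arange(-1.2,1.2,.4)),key=lambda r:r.cost)
    print(n,"gauge",best.x.round(1),len(q),best.cost/len(q))
for n in Ps:
    for l in("case","foam_top","gauge_seat","block_seat","gauge","block"):
        viewer.camera(n) if l=="case" else 0
        for r in viewer.tip_of(l,n)[:2]:
            u,v=(int(round(a)) for a in r["location"]); print(n,l,round(r["confidence"],2),u,v,Ps[n][v,u].round(1))
    P=Ps[n].reshape(-1,3); r=P[(P[:,2]>61)&(P[:,2]<71)&(P[:,1]>60)&(P[:,0]>350)].astype(np.float32)
    print(n,"rim",cv2.minAreaRect(r[:,:2]),len(r))
for l in("couplant","vial","battery","sample"):
  print(l,[near(P,c,40,15).mean(0).round() for n,P in Ps.items() for c in [dict(couplant=(493,-32),vial=(467,-530),battery=(545,-254),sample=(405,-203))[l]]])
E
```

```text
scene bench z 0.5500699256671169
top bench z 0.29376549526182316
scene block [ 588.5 -191.6    0.6 -115.8] 681 0.5063637287589787
scene gauge [ 480.5 -440.9   57.   -32.9   60.8] 1106 2.3750144418603885
top block [ 5.887e+02 -1.907e+02  4.000e-01 -1.152e+02] 676 0.7181208318912083
top gauge [ 480.4 -440.1   57.   -33.2   61.2] 1851 0.7446794976737382
both block [ 5.885e+02 -1.913e+02  5.000e-01 -1.157e+02] 1357 0.6209985742283505
both gauge [ 480.5 -440.3   57.   -33.1   61.1] 2957 1.3638435385563763
scene case 0.58 379 172 [572.5 230.6  44.2]
scene case 0.53 388 159 [555.8 276.2  57.9]
scene foam_top 0.79 385 159 [551.8 268.1  58.8]
scene gauge_seat 0.9 401 154 [543.  347.6  32. ]
scene block_seat 0.92 369 171 [553.2 210.5  42.8]
scene block_seat 0.55 400 152 [534.2 352.2  31. ]
scene gauge 0.59 139 257 [ 529.8 -441.6  111.5]
scene block 0.75 253 251 [ 603.7 -201.9   33.4]
scene block 0.73 315 264 [717.1 -98.1  37. ]Traceback (most recent call last):
  File "<stdin>", line 19, in <module>
cv2.error: OpenCV(4.12.0) /io/opencv/modules/imgproc/src/convhull.cpp:143: error: (-215:Assertion failed) total >= 0 && (depth == CV_32F || depth == CV_32S) in function 'convexHull'
```

Run:
```python
from fit import *
Ps={n:np.load(n+"0.npy") for n in("scene","top")}
def model(x,p):
    q=yawpose([x[0],x[1],0,x[2]],p)
    d=sdf(q,[((-105,-150,0),(319,150,66))])
    gx,gy,bx,by=x[3:]
    cut=[((-100,-145,58),(100,145,99)),
     ((gx-72.5,gy-28,32),(gx+34,gy+28,99)),((gx+31.5,gy-35,32),(gx+72.5,gy+35,99)),((gx-24,gy-61,32),(gx+24,gy+61,99)),
     ((bx-52.5,by-18,42),(bx+52.5,by+18,99)),((bx-26,by-51,42),(bx+26,by+51,99))]
    return np.maximum(d,-sdf(q,cut)),q
for n,P in list(Ps.items())+[("both",np.concatenate([p.reshape(-1,3) for p in Ps.values()]))]:
    pts=near(P,(550,277),195,10,80)
    x0=np.array([553,277,0,0,70,0,-70.])
    for it in range(3):
        _,q=model(x0,pts); s=(q[:,0]<98)&(q[:,0]>-112)&(np.abs(q[:,1])<156)
        r=least_squares(lambda x:model(x,pts[s])[0],x0,loss="soft_l1",f_scale=1.5); x0=r.x
    x=r.x; M=R.from_euler("z",x[2]/100)
    print(n,x.round(1),s.sum(),r.cost/s.sum(),"gseat",(M.apply([x[3],x[4],32])+[x[0],x[1],0]).round(1),"bseat",(M.apply([x[5],x[6],42])+[x[0],x[1],0]).round(1))
    print("resid z floor",[np.median(near(P,c,15,20,60)[:,2]) for c in((M.apply([x[3],x[4],32])+[x[0],x[1],0])[:2],(M.apply([x[5],x[6],32])+[x[0],x[1],0])[:2])])
```

```text
scene [ 5.512e+02  2.706e+02  1.150e+01 -3.000e-01  7.220e+01 -3.000e-01
 -7.000e+01] 6038 0.7577834994309119 gseat [542.6 342.3  32. ] bseat [558.9 201.   42. ]
resid z floor [np.float64(31.608768501279883), np.float64(42.2069502016119)]
top [550.4 271.1  11.5   1.1  72.1   1.1 -69.9] 11392 0.8318966269470263 gseat [543.2 342.9  32. ] bseat [559.5 201.8  42. ]
resid z floor [np.float64(31.70971689175633), np.float64(41.79069925547924)]
both [ 5.507e+02  2.708e+02  1.150e+01  6.000e-01  7.230e+01  5.000e-01
 -6.990e+01] 17438 0.811937127948554 gseat [543.  342.7  32. ] bseat [559.2 201.4  42. ]
resid z floor [np.float64(31.75205294700163), np.float64(41.95441492486884)]
```

```bash
cat > plan.py <<'E'
from h import *
def plan(Rt,pt,N=None,start=None,nmin=1):
    """constant row (shift share, turn share) from measured pose (or start) to target"""
    if start is None:
        s=telemetry.get_state(); start=(R.from_quat(s["ee_rot"]),np.array(s["tool_pos"]))
    R0,p0=start; w=(R0.inv()*Rt).as_rotvec()
    while True:
        N=nmin
        A=sum((R0*R.from_rotvec(w*k/N)).as_matrix() for k in range(N))
        d=np.linalg.solve(A,np.array(pt)-p0)/20; ws=np.degrees(w)/6/N
        if max(abs(d).max(),abs(ws).max())<=1: break
        nmin+=1
    mid=p0+sum((R0*R.from_rotvec(w*k/N)).apply(d*20) for k in range(N//2))
    print("N",N,"d",d.round(3),"w",ws.round(3),"from",p0.round(1),"mid",mid.round(),"to",np.round(pt,1))
    return Rt,np.array(pt)
def tool(Robj): return Robj*R.from_euler("x",np.pi)   # tool x = object x, z = -object z
GO=np.array([480.5,-440.3,56.5]); GR=R.from_euler("ZY",[-.331,-.611])
BO=np.array([588.5,-191.3,0.3]); BR=R.from_euler("z",-1.157)
CR=R.from_euler("z",.115); GS=np.array([543,342.7,32.]); BS=np.array([559.2,201.4,42.])
E
python3 - <<'E'
from plan import *
g=GO+GR.apply([3,0,4])
a=plan(tool(GR),g+GR.apply([0,0,85]))
b=plan(tool(GR),g,start=a)
E
```

```text
N 10 d [ 0.955 -0.36   0.823] w [-0.217  0.556  0.687] from [ 220.1 -504.   238.8] mid [ 311. -445.  168.] to [ 434.5 -424.5  131.1]
N 5 d [-0.   -0.    0.85] w [0. 0. 0.] from [ 434.5 -424.5  131.1] mid [ 453. -431.  103.] to [ 480.7 -440.4   61.5]
```

Emit:
move_arm:
  series:
    - {"dx":0.955,"dy":-0.36,"dz":0.823,"wx":-0.217,"wy":0.556,"wz":0.687}
    - {"dx":0.955,"dy":-0.36,"dz":0.823,"wx":-0.217,"wy":0.556,"wz":0.687}
    - {"dx":0.955,"dy":-0.36,"dz":0.823,"wx":-0.217,"wy":0.556,"wz":0.687}
    - {"dx":0.955,"dy":-0.36,"dz":0.823,"wx":-0.217,"wy":0.556,"wz":0.687}
    - {"dx":0.955,"dy":-0.36,"dz":0.823,"wx":-0.217,"wy":0.556,"wz":0.687}
    - {"dx":0.955,"dy":-0.36,"dz":0.823,"wx":-0.217,"wy":0.556,"wz":0.687}
    - {"dx":0.955,"dy":-0.36,"dz":0.823,"wx":-0.217,"wy":0.556,"wz":0.687}
    - {"dx":0.955,"dy":-0.36,"dz":0.823,"wx":-0.217,"wy":0.556,"wz":0.687}
    - {"dx":0.955,"dy":-0.36,"dz":0.823,"wx":-0.217,"wy":0.556,"wz":0.687}
    - {"dx":0.955,"dy":-0.36,"dz":0.823,"wx":-0.217,"wy":0.556,"wz":0.687}
    - {}
    - {}
    - {}
  claw: 0.88

```text
invalid input at $.series[10]: expected keys dx, dy, dz, wx, wy, wz
```

Run:
```python
from plan import *
g=GO+GR.apply([3,0,4]); s=telemetry.get_state()
print(s["t"],s["joints"].round(2),s["gripper_width"],s["wrist_force"].round(1))
plan(tool(GR),g+GR.apply([0,0,85])); plan(tool(GR),g,nmin=7)
```

```text
1.25 [-1.37  0.38  1.3   0.    1.46 -0.22] 87.94004026973147 [-0.1 -0.4  0.3]
N 10 d [ 0.955 -0.36   0.823] w [-0.217  0.556  0.687] from [ 220.1 -504.   238.8] mid [ 311. -445.  168.] to [ 434.5 -424.5  131.1]
N 13 d [ 0.824 -0.231  0.951] w [-0.167  0.428  0.528] from [ 220.1 -504.   238.8] mid [ 320. -452.  136.] to [ 480.7 -440.4   61.5]
```

Emit:
move_arm:
  series:
    - {"dx":0.955,"dy":-0.36,"dz":0.823,"wx":-0.217,"wy":0.556,"wz":0.687}
    - {"dx":0.955,"dy":-0.36,"dz":0.823,"wx":-0.217,"wy":0.556,"wz":0.687}
    - {"dx":0.955,"dy":-0.36,"dz":0.823,"wx":-0.217,"wy":0.556,"wz":0.687}
    - {"dx":0.955,"dy":-0.36,"dz":0.823,"wx":-0.217,"wy":0.556,"wz":0.687}
    - {"dx":0.955,"dy":-0.36,"dz":0.823,"wx":-0.217,"wy":0.556,"wz":0.687}
    - {"dx":0.955,"dy":-0.36,"dz":0.823,"wx":-0.217,"wy":0.556,"wz":0.687}
    - {"dx":0.955,"dy":-0.36,"dz":0.823,"wx":-0.217,"wy":0.556,"wz":0.687}
    - {"dx":0.955,"dy":-0.36,"dz":0.823,"wx":-0.217,"wy":0.556,"wz":0.687}
    - {"dx":0.955,"dy":-0.36,"dz":0.823,"wx":-0.217,"wy":0.556,"wz":0.687}
    - {"dx":0.955,"dy":-0.36,"dz":0.823,"wx":-0.217,"wy":0.556,"wz":0.687}
    - {"dx":0,"dy":0,"dz":0,"wx":0,"wy":0,"wz":0}
    - {"dx":0,"dy":0,"dz":0,"wx":0,"wy":0,"wz":0}
    - {"dx":0,"dy":0,"dz":0,"wx":0,"wy":0,"wz":0}
  claw: 0.88

```text
t: 2.55
tool_pos: [434.0, -425.1, 131.7]
ee_rot: [0.941, -0.157, 0.296, 0.05]
wrist_force: [-0.0, 0.7, 1.7]
gripper_width: 77.4
finger_force: 0.0
```

Run:
```python
from plan import *
g=GO+GR.apply([3,0,4]); s=telemetry.get_state()
print(s["t"],s["joints"].round(2),s["gripper_width"],s["wrist_force"].round(1))
plan(tool(GR),g+GR.apply([0,0,85])); plan(tool(GR),g,nmin=7)
```

```text
2.55 [-1.15  0.44  1.71  0.73  0.68  0.25] 77.36987096254663 [-0.   0.7  1.7]
N 1 d [-0.005 -0.038  0.031] w [0.011 0.001 0.01 ] from [ 434.  -425.1  131.7] mid [ 434. -425.  132.] to [ 434.5 -424.5  131.1]
N 7 d [-0.001 -0.006  0.612] w [0.002 0.    0.001] from [ 434.  -425.1  131.7] mid [ 454. -432.  102.] to [ 480.7 -440.4   61.5]
```

Emit:
move_arm:
  series:
    - {"dx":0,"dy":-0.01,"dz":0.61,"wx":0,"wy":0,"wz":0}
    - {"dx":0,"dy":-0.01,"dz":0.61,"wx":0,"wy":0,"wz":0}
    - {"dx":0,"dy":-0.01,"dz":0.61,"wx":0,"wy":0,"wz":0}
    - {"dx":0,"dy":-0.01,"dz":0.61,"wx":0,"wy":0,"wz":0}
    - {"dx":0,"dy":0,"dz":0.61,"wx":0,"wy":0,"wz":0}
    - {"dx":0,"dy":0,"dz":0.61,"wx":0,"wy":0,"wz":0}
    - {"dx":0,"dy":0,"dz":0.61,"wx":0,"wy":0,"wz":0}
    - {"dx":0,"dy":0,"dz":0,"wx":0,"wy":0,"wz":0}
    - {"dx":0,"dy":0,"dz":0,"wx":0,"wy":0,"wz":0}

```text
t: 3.45
tool_pos: [481.2, -439.7, 61.0]
ee_rot: [0.941, -0.157, 0.297, 0.05]
wrist_force: [0.4, 0.3, 0.5]
gripper_width: 77.6
finger_force: 0.0
```

Emit:
move_arm:
  series:
    - {"dx":0,"dy":0,"dz":0,"wx":0,"wy":0,"wz":0}
    - {"dx":0,"dy":0,"dz":0,"wx":0,"wy":0,"wz":0}
    - {"dx":0,"dy":0,"dz":0,"wx":0,"wy":0,"wz":0}
    - {"dx":0,"dy":0,"dz":0,"wx":0,"wy":0,"wz":0}
    - {"dx":0,"dy":0,"dz":0,"wx":0,"wy":0,"wz":0}
    - {"dx":0,"dy":0,"dz":0,"wx":0,"wy":0,"wz":0}
  claw: 0.5
  force: 45

```text
t: 4.05
tool_pos: [481.0, -440.2, 61.8]
ee_rot: [0.941, -0.157, 0.297, 0.05]
wrist_force: [-3.2, -0.1, 6.3]
gripper_width: 57.3
finger_force: 45.0
```

Emit:
move_arm:
  series:
    - {"dx":0,"dy":0,"dz":-0.4,"wx":0,"wy":0,"wz":0}
    - {"dx":0,"dy":0,"dz":-0.8,"wx":0,"wy":0,"wz":0}
    - {"dx":0,"dy":0,"dz":-1,"wx":0,"wy":0,"wz":0}
    - {"dx":0,"dy":0,"dz":-1,"wx":0,"wy":0,"wz":0}
    - {"dx":0,"dy":0,"dz":-1,"wx":0,"wy":0,"wz":0}
    - {"dx":0,"dy":0,"dz":-1,"wx":0,"wy":0,"wz":0}

```text
t: 4.65
tool_pos: [423.8, -419.2, 146.4]
ee_rot: [0.941, -0.157, 0.296, 0.049]
wrist_force: [0.4, -1.3, -3.1]
gripper_width: 57.6
finger_force: 45.0
```

Run:
```python
from plan import *
a=plan(tool(CR),[480,-330,240],nmin=9)
plan(tool(CR),GS+CR.apply([3,0,0])+[0,0,4+120],start=a)
```

```text
N 9 d [ 0.415 -0.513 -0.426] w [ 0.143 -0.636 -0.459] from [ 423.8 -419.2  146.4] mid [ 446. -382.  192.] to [ 480 -330  240]
N 34 d [ 0.21  -0.972  0.124] w [0. 0. 0.] from [ 480 -330  240] mid [513.   7. 198.] to [546. 343. 156.]
```

Emit:
move_arm:
  series:
    - {"dx":0.415,"dy":-0.513,"dz":-0.426,"wx":0.143,"wy":-0.636,"wz":-0.459}
    - {"dx":0.415,"dy":-0.513,"dz":-0.426,"wx":0.143,"wy":-0.636,"wz":-0.459}
    - {"dx":0.415,"dy":-0.513,"dz":-0.426,"wx":0.143,"wy":-0.636,"wz":-0.459}
    - {"dx":0.415,"dy":-0.513,"dz":-0.426,"wx":0.143,"wy":-0.636,"wz":-0.459}
    - {"dx":0.415,"dy":-0.513,"dz":-0.426,"wx":0.143,"wy":-0.636,"wz":-0.459}
    - {"dx":0.415,"dy":-0.513,"dz":-0.426,"wx":0.143,"wy":-0.636,"wz":-0.459}
    - {"dx":0.415,"dy":-0.513,"dz":-0.426,"wx":0.143,"wy":-0.636,"wz":-0.459}
    - {"dx":0.415,"dy":-0.513,"dz":-0.426,"wx":0.143,"wy":-0.636,"wz":-0.459}
    - {"dx":0.415,"dy":-0.513,"dz":-0.426,"wx":0.143,"wy":-0.636,"wz":-0.459}

```text
t: 5.55
tool_pos: [480.3, -330.2, 240.0]
ee_rot: [0.998, 0.058, -0.002, 0.0]
wrist_force: [0.4, 0.3, -2.6]
gripper_width: 58.0
finger_force: 45.0
```

Emit:
move_arm:
  series:
    - {"dx":0.21,"dy":-0.972,"dz":0,"wx":0,"wy":0,"wz":0}
    - {"dx":0.21,"dy":-0.972,"dz":0,"wx":0,"wy":0,"wz":0}
    - {"dx":0.21,"dy":-0.972,"dz":0,"wx":0,"wy":0,"wz":0}
    - {"dx":0.21,"dy":-0.972,"dz":0,"wx":0,"wy":0,"wz":0}
    - {"dx":0.21,"dy":-0.972,"dz":0,"wx":0,"wy":0,"wz":0}
    - {"dx":0.21,"dy":-0.972,"dz":0,"wx":0,"wy":0,"wz":0}
    - {"dx":0.21,"dy":-0.972,"dz":0,"wx":0,"wy":0,"wz":0}
    - {"dx":0.21,"dy":-0.972,"dz":0,"wx":0,"wy":0,"wz":0}
    - {"dx":0.21,"dy":-0.972,"dz":0,"wx":0,"wy":0,"wz":0}
    - {"dx":0.21,"dy":-0.972,"dz":0,"wx":0,"wy":0,"wz":0}
    - {"dx":0.21,"dy":-0.972,"dz":0,"wx":0,"wy":0,"wz":0}
    - {"dx":0.21,"dy":-0.972,"dz":0,"wx":0,"wy":0,"wz":0}
    - {"dx":0.21,"dy":-0.972,"dz":0,"wx":0,"wy":0,"wz":0}
    - {"dx":0.21,"dy":-0.972,"dz":0,"wx":0,"wy":0,"wz":0}
    - {"dx":0.21,"dy":-0.972,"dz":0,"wx":0,"wy":0,"wz":0}
    - {"dx":0.21,"dy":-0.972,"dz":0,"wx":0,"wy":0,"wz":0}
    - {"dx":0.21,"dy":-0.972,"dz":0,"wx":0,"wy":0,"wz":0}
    - {"dx":0.21,"dy":-0.972,"dz":0,"wx":0,"wy":0,"wz":0}
    - {"dx":0.21,"dy":-0.972,"dz":0,"wx":0,"wy":0,"wz":0}
    - {"dx":0.21,"dy":-0.972,"dz":0,"wx":0,"wy":0,"wz":0}

```text
t: 7.55
tool_pos: [518.4, 66.2, 238.9]
ee_rot: [0.998, 0.057, 0.0, 0.001]
wrist_force: [-0.1, 0.2, -2.9]
gripper_width: 57.2
finger_force: 45.0
```

Run:
```python
from plan import *
plan(tool(CR),GS+CR.apply([3,0,0])+[0,0,4+110])
```

```text
N 14 d [ 0.211 -0.971  0.331] w [ 0.001 -0.    -0.001] from [518.4  66.2 238.9] mid [532. 205. 192.] to [546. 343. 146.]
```

Emit:
move_arm:
  series:
    - {"dx":0.211,"dy":-0.971,"dz":0.331,"wx":0,"wy":0,"wz":0}
    - {"dx":0.211,"dy":-0.971,"dz":0.331,"wx":0,"wy":0,"wz":0}
    - {"dx":0.211,"dy":-0.971,"dz":0.331,"wx":0,"wy":0,"wz":0}
    - {"dx":0.211,"dy":-0.971,"dz":0.331,"wx":0,"wy":0,"wz":0}
    - {"dx":0.211,"dy":-0.971,"dz":0.331,"wx":0,"wy":0,"wz":0}
    - {"dx":0.211,"dy":-0.971,"dz":0.331,"wx":0,"wy":0,"wz":0}
    - {"dx":0.211,"dy":-0.971,"dz":0.331,"wx":0,"wy":0,"wz":0}
    - {"dx":0.211,"dy":-0.971,"dz":0.331,"wx":0,"wy":0,"wz":0}
    - {"dx":0.211,"dy":-0.971,"dz":0.331,"wx":0,"wy":0,"wz":0}
    - {"dx":0.211,"dy":-0.971,"dz":0.331,"wx":0,"wy":0,"wz":0}
    - {"dx":0.211,"dy":-0.971,"dz":0.331,"wx":0,"wy":0,"wz":0}
    - {"dx":0.211,"dy":-0.971,"dz":0.331,"wx":0,"wy":0,"wz":0}
    - {"dx":0.211,"dy":-0.971,"dz":0.331,"wx":0,"wy":0,"wz":0}
    - {"dx":0.211,"dy":-0.971,"dz":0.331,"wx":0,"wy":0,"wz":0}
    - {"dx":0,"dy":0,"dz":0,"wx":0,"wy":0,"wz":0}
    - {"dx":0,"dy":0,"dz":0,"wx":0,"wy":0,"wz":0}

```text
t: 9.15
tool_pos: [547.1, 341.8, 145.7]
ee_rot: [0.998, 0.058, 0.0, 0.001]
wrist_force: [-0.1, -0.1, -3.0]
gripper_width: 58.1
finger_force: 45.0
```

Run:
```python
from plan import *; from fit import *
s=telemetry.get_state(); p0=s["tool_pos"]; T=R.from_quat(s["ee_rot"]); q0=T*R.from_euler("x",-np.pi)
print(s["t"],p0.round(1),s["joints"].round(2))
ex=p0-q0.apply([3,0,4])
pose=lambda x,p:(q0*R.from_rotvec(np.array(x[3:])/100)).inv().apply(p-x[:3])
for n in("scene","top"):
    p,d,P=cam(n); cv2.imwrite(f"pics/{n}1.png",p)
    i=[r for r in viewer.trace("gauge",n)]
    m=i[0]["region"]; print(n,i[0]["confidence"],i[0]["location"],m.sum())
    q=P[cv2.erode(m.astype(np.uint8),np.ones((3,3)))>0]; q=q[np.isfinite(q[:,0])]
    l=q0.inv().apply(q-ex); k=(abs(l[:,0])<85)&(abs(l[:,1])<45)&(l[:,2]>-15)&(l[:,2]<42)
    # away from fingers
    k&=(abs(l[:,0]-3)>16)
    r=fit(q[k],GAUGE,list(ex)+[0,0,0],pose); print(k.sum(),"offset local",q0.inv().apply(r.x[:3]-ex).round(1),"rot mrad",(r.x[3:]*10).round(1),r.cost/k.sum())
plan(tool(CR),GS+CR.apply([3,0,0])+[0,0,4+110])
```

```text
9.15 [547.1 341.8 145.7] [ 0.38  0.62  1.16 -0.    1.37  1.83]
scene 0.77 [420.8, 127.1] 722
510 offset local [-1.1  1.3  0.1] rot mrad [ 3.9 23.8  4.8] 0.5822744000158889
top 0.7 [71.1, 223.0] 1220
912 offset local [ 1.1  1.4 -0.9] rot mrad [ 7.5 -1.2  9.8] 0.7054142211887954
N 1 d [-0.067 -0.116  0.017] w [ 0.02  -0.013 -0.011] from [547.6 340.9 146.3] mid [548. 341. 146.] to [546. 343. 146.]
```

View pics/scene1.png

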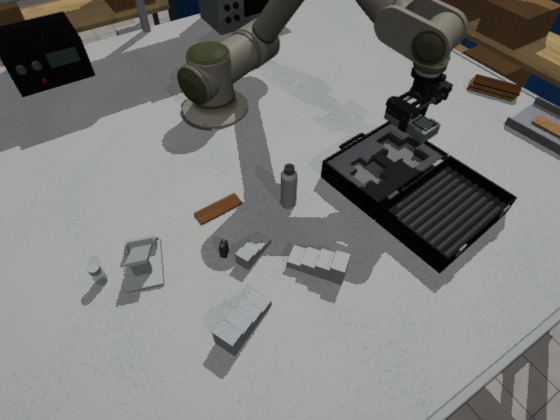

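The gauge is gripped level over its cutout at (420,127), the dock is empty, and the bystanders haven't moved. I'll descend next, nudging x by about 1 mm on the way.

Emit:
move_arm:
  series:
    - {"dx":-0.06,"dy":0,"dz":0.7,"wx":0,"wy":0,"wz":0.03}
    - {"dx":0,"dy":0,"dz":0.8,"wx":0,"wy":0,"wz":0}
    - {"dx":0,"dy":0,"dz":0.8,"wx":0,"wy":0,"wz":0}
    - {"dx":0,"dy":0,"dz":0.8,"wx":0,"wy":0,"wz":0}
    - {"dx":0,"dy":0,"dz":0.65,"wx":0,"wy":0,"wz":0}
    - {"dx":0,"dy":0,"dz":0.25,"wx":0,"wy":0,"wz":0}
    - {"dx":0,"dy":0,"dz":0.15,"wx":0,"wy":0,"wz":0}
    - {"dx":0,"dy":0,"dz":0,"wx":0,"wy":0,"wz":0}
  force: 60

```text
t: 10.15
tool_pos: [546.5, 341.2, 63.2]
ee_rot: [0.998, 0.056, 0.001, 0.001]
wrist_force: [-0.3, 0.1, -2.2]
gripper_width: 57.5
finger_force: 60.0
```

Emit:
move_arm:
  series:
    - {"dx":0,"dy":0,"dz":0.15,"wx":0,"wy":0,"wz":0}
    - {"dx":0,"dy":0,"dz":0.15,"wx":0,"wy":0,"wz":0}
    - {"dx":0,"dy":0,"dz":0.15,"wx":0,"wy":0,"wz":0}
    - {"dx":0,"dy":0,"dz":0.1,"wx":0,"wy":0,"wz":0}
    - {"dx":0,"dy":0,"dz":0,"wx":0,"wy":0,"wz":0}

```text
t: 10.65
tool_pos: [546.9, 341.5, 52.9]
ee_rot: [0.998, 0.056, 0.002, 0.001]
wrist_force: [0.2, 0.6, 3.4]
gripper_width: 57.8
finger_force: 60.0
```

Emit:
move_arm:
  series:
    - {"dx":0,"dy":0,"dz":0.15,"wx":0,"wy":0,"wz":0}
    - {"dx":0,"dy":0,"dz":0.15,"wx":0,"wy":0,"wz":0}
    - {"dx":0,"dy":0,"dz":0.15,"wx":0,"wy":0,"wz":0}
    - {"dx":0,"dy":0,"dz":0.1,"wx":0,"wy":0,"wz":0}
    - {"dx":0,"dy":0,"dz":0,"wx":0,"wy":0,"wz":0}

```text
t: 11.15
tool_pos: [546.5, 341.2, 40.6]
ee_rot: [0.998, 0.056, 0.001, 0.001]
wrist_force: [2.0, 1.4, 0.3]
gripper_width: 57.8
finger_force: 60.0
```

Emit:
move_arm:
  series:
    - {"dx":0,"dy":0,"dz":0.1,"wx":0,"wy":0,"wz":0}
    - {"dx":0,"dy":0,"dz":0.1,"wx":0,"wy":0,"wz":0}
    - {"dx":0,"dy":0,"dz":0.08,"wx":0,"wy":0,"wz":0}
    - {"dx":0,"dy":0,"dz":0,"wx":0,"wy":0,"wz":0}

```text
t: 11.55
tool_pos: [546.4, 341.2, 37.6]
ee_rot: [0.998, 0.056, 0.001, 0.001]
wrist_force: [-5.8, -2.8, 18.5]
gripper_width: 57.2
finger_force: 60.0
```

Emit:
move_arm:
  series:
    - {"dx":0,"dy":0,"dz":0.05,"wx":0,"wy":0,"wz":0}
    - {"dx":0,"dy":0,"dz":0.03,"wx":0,"wy":0,"wz":0}
    - {"dx":0,"dy":0,"dz":0,"wx":0,"wy":0,"wz":0}

```text
t: 11.85
tool_pos: [546.4, 341.2, 37.6]
ee_rot: [0.998, 0.056, 0.002, 0.001]
wrist_force: [-9.8, -3.8, 30.6]
gripper_width: 57.7
finger_force: 60.0
```

```bash
cat > chk.py <<'E'
from plan import *; from fit import *
import sys
s=telemetry.get_state(); print(s["t"],s["tool_pos"].round(1),s["wrist_force"].round(1),s["joints"].round(2))
obj,tag=sys.argv[1:3]; boxes,S=(GAUGE,GS) if obj=="gauge" else (BLOCK,BS)
q0=CR
pose=lambda x,p:(q0*R.from_rotvec(np.array(x[3:])/100)).inv().apply(p-x[:3])
for n in("scene","top"):
    p,d,P=cam(n); cv2.imwrite(f"pics/{n}{tag}.png",p); P=P.reshape(-1,3); P=P[np.isfinite(P[:,0])]
    l=q0.inv().apply(P-S); H=26 if obj=="gauge" else 16; L=72 if obj=="gauge" else 53
    k=(abs(l[:,0])<L+6)&(abs(l[:,1])<42)&(l[:,2]>H+4 if obj=="gauge" else l[:,2]>H+.8)&(l[:,2]<50)
    if len(sys.argv)>3: k&=abs(l[:,0]-3)>16
    r=fit(P[k],boxes,list(S)+[0,0,0],pose); print(n,k.sum(),"off",q0.inv().apply(r.x[:3]-S).round(1),"rot mrad",(r.x[3:]*10).round(1),r.cost/k.sum())
E
python3 chk.py gauge 2 held
```

```text
11.85 [546.4 341.2  37.6] [-9.8 -3.8 30.6] [ 0.38  0.73  1.28 -0.    1.13  1.84]
scene 296 off [-2.3 -1.1  2.4] rot mrad [ 6.  36.5  6. ] 0.8242031776417733
top 747 off [0.3 1.1 0.5] rot mrad [12.7 -1.9  4.9] 0.935936252649531
```

Emit:
move_arm:
  series:
    - {"dx":0,"dy":0,"dz":-0.08,"wx":0,"wy":0,"wz":0}
    - {"dx":0,"dy":0,"dz":0,"wx":0,"wy":0,"wz":0}
    - {"dx":0,"dy":0,"dz":0,"wx":0,"wy":0,"wz":0}
    - {"dx":0,"dy":0,"dz":0,"wx":0,"wy":0,"wz":0}
  claw: 0.82

```text
t: 12.35
tool_pos: [546.0, 340.9, 34.6]
ee_rot: [0.998, 0.056, -0.0, 0.001]
wrist_force: [0.4, -0.4, -0.4]
gripper_width: 72.1
finger_force: 0.0
```

Emit:
move_arm:
  series:
    - {"dx":0,"dy":0,"dz":-0.4,"wx":0,"wy":0,"wz":0}
    - {"dx":0,"dy":0,"dz":-0.8,"wx":0,"wy":0,"wz":0}
    - {"dx":0,"dy":0,"dz":-1,"wx":0,"wy":0,"wz":0}
    - {"dx":0,"dy":0,"dz":-1,"wx":0,"wy":0,"wz":0}
    - {"dx":0,"dy":0.5,"dz":-1,"wx":0,"wy":0,"wz":0}
    - {"dx":0,"dy":1,"dz":-1,"wx":0,"wy":0,"wz":0}
    - {"dx":0,"dy":1,"dz":-1,"wx":0,"wy":0,"wz":0}
    - {"dx":0,"dy":1,"dz":-1,"wx":0,"wy":0,"wz":0}
    - {"dx":0,"dy":1,"dz":-1,"wx":0,"wy":0,"wz":0}
    - {"dx":0,"dy":1,"dz":-1,"wx":0,"wy":0,"wz":0}
    - {"dx":0,"dy":1,"dz":0,"wx":0,"wy":0,"wz":0.5}
    - {"dx":0,"dy":1,"dz":0,"wx":0,"wy":0,"wz":1}
    - {"dx":0,"dy":1,"dz":0,"wx":0,"wy":0,"wz":1}

```text
t: 13.65
tool_pos: [560.9, 171.5, 220.2]
ee_rot: [0.997, -0.077, 0.001, 0.001]
wrist_force: [-0.6, -0.2, 0.1]
gripper_width: 72.1
finger_force: 0.0
```

```bash
python3 chk.py gauge 3
python3 - <<'E'
from plan import *
g=BO+BR.apply([5,0,4])
a=plan(tool(BR),g+[0,0,110]); plan(tool(BR),g,start=a)
s=cv2.imread("pics/scene3.png"); t=cv2.imread("pics/top3.png")
cv2.imwrite("pics/m3.png",np.hstack([cv2.resize(s[100:220,310:450],(400,343)),cv2.resize(t[150:280,50:210],(400,343))]))
E
```

```text
13.65 [560.9 171.5 220.2] [-0.6 -0.2  0.1] [ 0.1   0.46  1.23 -0.    1.46  1.82]
scene 685 off [-0.7 -1.1  0.5] rot mrad [-2.7 -2.   3.4] 0.8004105864770046
top 385 off [-2.1 -1.7  0.5] rot mrad [-11.6  -0.4 -22.5] 0.8878769118483245
N 15 d [0.825 0.975 0.355] w [ 0.001 -0.002  0.638] from [561.  170.5 220.2] mid [621.   4. 171.] to [ 590.5 -195.9  114.3]
N 6 d [-0.    -0.     0.917] w [0. 0. 0.] from [ 590.5 -195.9  114.3] mid [ 591. -196.   59.] to [ 590.5 -195.9    4.3]
```

View pics/m3.png

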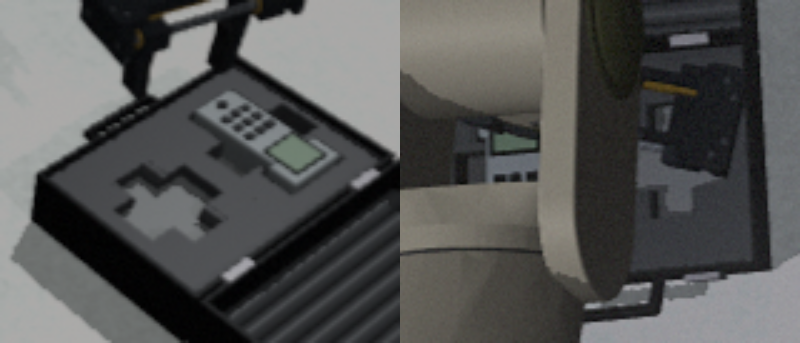

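The gauge sits flush and level in its cutout, with fits giving z +0.5 mm and about 1 mm offset. Next is the block.

Emit:
move_arm:
  series:
    - {"dx":0.825,"dy":0.975,"dz":0.355,"wx":0,"wy":0,"wz":0.638}
    - {"dx":0.825,"dy":0.975,"dz":0.355,"wx":0,"wy":0,"wz":0.638}
    - {"dx":0.825,"dy":0.975,"dz":0.355,"wx":0,"wy":0,"wz":0.638}
    - {"dx":0.825,"dy":0.975,"dz":0.355,"wx":0,"wy":0,"wz":0.638}
    - {"dx":0.825,"dy":0.975,"dz":0.355,"wx":0,"wy":0,"wz":0.638}
    - {"dx":0.825,"dy":0.975,"dz":0.355,"wx":0,"wy":0,"wz":0.638}
    - {"dx":0.825,"dy":0.975,"dz":0.355,"wx":0,"wy":0,"wz":0.638}
    - {"dx":0.825,"dy":0.975,"dz":0.355,"wx":0,"wy":0,"wz":0.638}
    - {"dx":0.825,"dy":0.975,"dz":0.355,"wx":0,"wy":0,"wz":0.638}
    - {"dx":0.825,"dy":0.975,"dz":0.355,"wx":0,"wy":0,"wz":0.638}
    - {"dx":0.825,"dy":0.975,"dz":0.355,"wx":0,"wy":0,"wz":0.638}
    - {"dx":0.825,"dy":0.975,"dz":0.355,"wx":0,"wy":0,"wz":0.638}
    - {"dx":0.825,"dy":0.975,"dz":0.355,"wx":0,"wy":0,"wz":0.638}
    - {"dx":0.825,"dy":0.975,"dz":0.355,"wx":0,"wy":0,"wz":0.638}
    - {"dx":0.825,"dy":0.975,"dz":0.355,"wx":0,"wy":0,"wz":0.638}
    - {"dx":0,"dy":0,"dz":0,"wx":0,"wy":0,"wz":0}
    - {"dx":0,"dy":0,"dz":0,"wx":0,"wy":0,"wz":0}
  claw: 0.68

```text
t: 15.45
tool_pos: [592.3, -193.4, 114.2]
ee_rot: [0.839, -0.544, 0.001, 0.0]
wrist_force: [0.6, 1.5, -0.5]
gripper_width: 60.0
finger_force: 0.0
```

Run:
```python
from plan import *
g=BO+BR.apply([5,0,4]); s=telemetry.get_state(); print(s["joints"].round(2),s["gripper_width"])
plan(tool(BR),g,nmin=8)
```

```text
[-0.5   0.61  1.27 -0.    1.26  2.22] 60.048294241931764
N 8 d [0.009 0.017 0.687] w [-0.001 -0.002  0.008] from [ 592.3 -193.4  114.2] mid [ 591. -195.   59.] to [ 590.5 -195.9    4.3]
```

Emit:
move_arm:
  series:
    - {"dx":0.07,"dy":0.14,"dz":0.5,"wx":0,"wy":0,"wz":0.06}
    - {"dx":0,"dy":0,"dz":0.8,"wx":0,"wy":0,"wz":0}
    - {"dx":0,"dy":0,"dz":0.8,"wx":0,"wy":0,"wz":0}
    - {"dx":0,"dy":0,"dz":0.8,"wx":0,"wy":0,"wz":0}
    - {"dx":0,"dy":0,"dz":0.8,"wx":0,"wy":0,"wz":0}
    - {"dx":0,"dy":0,"dz":0.8,"wx":0,"wy":0,"wz":0}
    - {"dx":0,"dy":0,"dz":0.6,"wx":0,"wy":0,"wz":0}
    - {"dx":0,"dy":0,"dz":0.35,"wx":0,"wy":0,"wz":0}
    - {"dx":0,"dy":0,"dz":0,"wx":0,"wy":0,"wz":0}

```text
t: 16.35
tool_pos: [589.9, -196.0, 4.1]
ee_rot: [0.837, -0.547, 0.0, 0.001]
wrist_force: [-0.4, 0.9, -0.5]
gripper_width: 59.6
finger_force: 0.0
```

Emit:
move_arm:
  series:
    - {"dx":0,"dy":0,"dz":0,"wx":0,"wy":0,"wz":0}
    - {"dx":0,"dy":0,"dz":0,"wx":0,"wy":0,"wz":0}
    - {"dx":0,"dy":0,"dz":0,"wx":0,"wy":0,"wz":0}
    - {"dx":0,"dy":0,"dz":0,"wx":0,"wy":0,"wz":0}
    - {"dx":0,"dy":0,"dz":0,"wx":0,"wy":0,"wz":0}
    - {"dx":0,"dy":0,"dz":0,"wx":0,"wy":0,"wz":0}
  claw: 0.3
  force: 60

```text
t: 16.95
tool_pos: [590.5, -196.8, 5.7]
ee_rot: [0.837, -0.547, 0.002, 0.0]
wrist_force: [0.6, 1.7, 5.0]
gripper_width: 37.9
finger_force: 60.0
```

Emit:
move_arm:
  series:
    - {"dx":0,"dy":0,"dz":-0.5,"wx":0,"wy":0,"wz":0}
    - {"dx":0,"dy":0,"dz":-0.8,"wx":0,"wy":0,"wz":0}
    - {"dx":0,"dy":0,"dz":-1,"wx":0,"wy":0,"wz":0}
    - {"dx":0,"dy":0,"dz":-1,"wx":0,"wy":0,"wz":0}
    - {"dx":0,"dy":0,"dz":-1,"wx":0,"wy":0,"wz":0}
    - {"dx":0,"dy":0,"dz":-1,"wx":0,"wy":0,"wz":0}
    - {"dx":0,"dy":0,"dz":-1,"wx":0,"wy":0,"wz":0}
    - {"dx":0,"dy":0,"dz":-1,"wx":0,"wy":0,"wz":0}
    - {"dx":0,"dy":0,"dz":-1,"wx":0,"wy":0,"wz":0}
    - {"dx":0,"dy":0,"dz":-1,"wx":0,"wy":0,"wz":0}
    - {"dx":0,"dy":0,"dz":-0.5,"wx":0,"wy":0,"wz":0}

```text
t: 18.05
tool_pos: [589.8, -196.2, 202.6]
ee_rot: [0.837, -0.547, 0.002, 0.001]
wrist_force: [-0.5, 0.1, -4.2]
gripper_width: 37.2
finger_force: 60.0
```

Run:
```python
from plan import *
plan(tool(CR),BS+CR.apply([5,0,0])+[0,0,4+80])
```

```text
N 18 d [-0.692 -0.965  0.212] w [ 0.001 -0.002 -0.676] from [ 589.8 -196.2  202.6] mid [643.   7. 164.] to [564.2 202.  126. ]
```

Emit:
move_arm:
  series:
    - {"dx":-0.692,"dy":-0.965,"dz":0.212,"wx":0,"wy":0,"wz":-0.676}
    - {"dx":-0.692,"dy":-0.965,"dz":0.212,"wx":0,"wy":0,"wz":-0.676}
    - {"dx":-0.692,"dy":-0.965,"dz":0.212,"wx":0,"wy":0,"wz":-0.676}
    - {"dx":-0.692,"dy":-0.965,"dz":0.212,"wx":0,"wy":0,"wz":-0.676}
    - {"dx":-0.692,"dy":-0.965,"dz":0.212,"wx":0,"wy":0,"wz":-0.676}
    - {"dx":-0.692,"dy":-0.965,"dz":0.212,"wx":0,"wy":0,"wz":-0.676}
    - {"dx":-0.692,"dy":-0.965,"dz":0.212,"wx":0,"wy":0,"wz":-0.676}
    - {"dx":-0.692,"dy":-0.965,"dz":0.212,"wx":0,"wy":0,"wz":-0.676}
    - {"dx":-0.692,"dy":-0.965,"dz":0.212,"wx":0,"wy":0,"wz":-0.676}
    - {"dx":-0.692,"dy":-0.965,"dz":0.212,"wx":0,"wy":0,"wz":-0.676}
    - {"dx":-0.692,"dy":-0.965,"dz":0.212,"wx":0,"wy":0,"wz":-0.676}
    - {"dx":-0.692,"dy":-0.965,"dz":0.212,"wx":0,"wy":0,"wz":-0.676}
    - {"dx":-0.692,"dy":-0.965,"dz":0.212,"wx":0,"wy":0,"wz":-0.676}
    - {"dx":-0.692,"dy":-0.965,"dz":0.212,"wx":0,"wy":0,"wz":-0.676}
    - {"dx":-0.692,"dy":-0.965,"dz":0.212,"wx":0,"wy":0,"wz":-0.676}
    - {"dx":-0.692,"dy":-0.965,"dz":0.212,"wx":0,"wy":0,"wz":-0.676}
    - {"dx":-0.692,"dy":-0.965,"dz":0.212,"wx":0,"wy":0,"wz":-0.676}
    - {"dx":-0.692,"dy":-0.965,"dz":0.212,"wx":0,"wy":0,"wz":-0.676}
    - {"dx":0,"dy":0,"dz":0,"wx":0,"wy":0,"wz":0}
    - {"dx":0,"dy":0,"dz":0,"wx":0,"wy":0,"wz":0}

```text
t: 20.05
tool_pos: [563.7, 202.1, 123.5]
ee_rot: [0.998, 0.058, -0.0, 0.001]
wrist_force: [0.4, -0.7, -2.1]
gripper_width: 37.6
finger_force: 60.0
```

Run:
```python
from plan import *; from fit import *
s=telemetry.get_state(); p0=s["tool_pos"]; T=R.from_quat(s["ee_rot"]); q0=T*R.from_euler("x",-np.pi)
print(s["t"],p0.round(1),s["joints"].round(2))
ex=p0-q0.apply([5,0,4])
pose=lambda x,p:(q0*R.from_rotvec(np.array(x[3:])/100)).inv().apply(p-x[:3])
for n in("scene","top"):
    p,d,P=cam(n); cv2.imwrite(f"pics/{n}4.png",p); q=P.reshape(-1,3); q=q[np.isfinite(q[:,0])]
    l=q0.inv().apply(q-ex); k=(abs(l[:,0])<60)&(abs(l[:,1])<26)&(l[:,2]>-6)&(l[:,2]<48)&(abs(l[:,0]-5)>16)
    r=fit(q[k],BLOCK,list(ex)+[0,0,0],pose); print(n,k.sum(),"offset local",q0.inv().apply(r.x[:3]-ex).round(1),"rot mrad",(r.x[3:]*10).round(1),r.cost/k.sum(),"vs seat",CR.inv().apply(r.x[:3]-BS).round(1))
plan(tool(CR),BS+CR.apply([5,0,0])+[0,0,4+80])
```

```text
20.05 [563.7 202.1 123.5] [ 0.15  0.57  1.33 -0.    1.25  1.6 ]
scene 301 offset local [-0.6  1.3 -2.1] rot mrad [ 6.8 -7.  -6.3] 0.4658755810749027 vs seat [-1.1  1.5 75.5]
top 267 offset local [-0.1  0.8 -1.2] rot mrad [  7.8   1.4 -10.4] 0.504682090480898 vs seat [-0.6  1.  76.3]
N 1 d [-0.007 -0.031 -0.112] w [ 0.023 -0.007 -0.007] from [564.4 201.4 123.8] mid [564. 201. 124.] to [564.2 202.  126. ]
```

View pics/scene4.png

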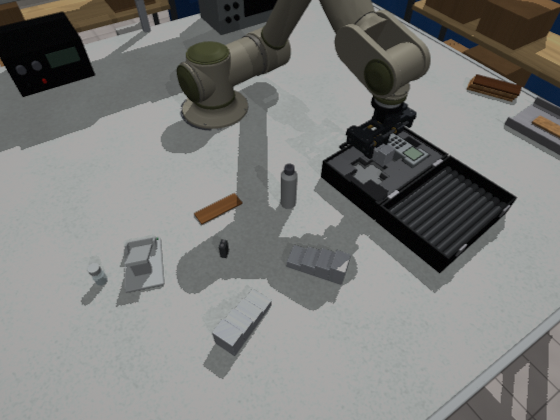

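The block is held over its cutout at (385,155), the small block's spot on the bench is empty, and the bystanders are undisturbed. I'll apply a small correction and press it in.

Emit:
move_arm:
  series:
    - {"dx":0.04,"dy":0.05,"dz":0.5,"wx":0,"wy":0,"wz":-0.05}
    - {"dx":0,"dy":0,"dz":0.8,"wx":0,"wy":0,"wz":0}
    - {"dx":0,"dy":0,"dz":0.7,"wx":0,"wy":0,"wz":0}
    - {"dx":0,"dy":0,"dz":0.5,"wx":0,"wy":0,"wz":0}
    - {"dx":0,"dy":0,"dz":0.25,"wx":0,"wy":0,"wz":0}
    - {"dx":0,"dy":0,"dz":0.15,"wx":0,"wy":0,"wz":0}
    - {"dx":0,"dy":0,"dz":0.15,"wx":0,"wy":0,"wz":0}
    - {"dx":0,"dy":0,"dz":0,"wx":0,"wy":0,"wz":0}

```text
t: 20.95
tool_pos: [565.0, 201.0, 62.8]
ee_rot: [0.998, 0.06, 0.001, 0.001]
wrist_force: [0.0, 0.1, -2.4]
gripper_width: 37.4
finger_force: 60.0
```

Emit:
move_arm:
  series:
    - {"dx":0,"dy":0,"dz":0.15,"wx":0,"wy":0,"wz":0}
    - {"dx":0,"dy":0,"dz":0.15,"wx":0,"wy":0,"wz":0}
    - {"dx":0,"dy":0,"dz":0.1,"wx":0,"wy":0,"wz":0}
    - {"dx":0,"dy":0,"dz":0,"wx":0,"wy":0,"wz":0}

```text
t: 21.35
tool_pos: [565.4, 201.0, 55.4]
ee_rot: [0.998, 0.06, 0.001, 0.001]
wrist_force: [0.9, -0.5, 2.2]
gripper_width: 37.3
finger_force: 60.0
```

Emit:
move_arm:
  series:
    - {"dx":0,"dy":0,"dz":0.15,"wx":0,"wy":0,"wz":0}
    - {"dx":0,"dy":0,"dz":0.12,"wx":0,"wy":0,"wz":0}
    - {"dx":0,"dy":0,"dz":0,"wx":0,"wy":0,"wz":0}

```text
t: 21.65
tool_pos: [565.5, 201.0, 49.6]
ee_rot: [0.998, 0.06, 0.001, 0.001]
wrist_force: [2.3, -0.3, 0.6]
gripper_width: 37.8
finger_force: 60.0
```

Emit:
move_arm:
  series:
    - {"dx":0,"dy":0,"dz":0.1,"wx":0,"wy":0,"wz":0}
    - {"dx":0,"dy":0,"dz":0.08,"wx":0,"wy":0,"wz":0}
    - {"dx":0,"dy":0,"dz":0,"wx":0,"wy":0,"wz":0}

```text
t: 21.95
tool_pos: [565.3, 201.0, 47.6]
ee_rot: [0.998, 0.06, 0.001, 0.001]
wrist_force: [-3.7, -2.2, 16.8]
gripper_width: 37.2
finger_force: 60.0
```

Emit:
move_arm:
  series:
    - {"dx":0,"dy":0,"dz":0.06,"wx":0,"wy":0,"wz":0}
    - {"dx":0,"dy":0,"dz":0.04,"wx":0,"wy":0,"wz":0}
    - {"dx":0,"dy":0,"dz":0,"wx":0,"wy":0,"wz":0}

```text
t: 22.25
tool_pos: [565.4, 201.0, 47.6]
ee_rot: [0.998, 0.06, 0.002, 0.001]
wrist_force: [-10.1, -3.3, 32.6]
gripper_width: 37.8
finger_force: 60.0
```

Emit:
move_arm:
  series:
    - {"dx":0,"dy":0,"dz":-0.1,"wx":0,"wy":0,"wz":0}
    - {"dx":0,"dy":0,"dz":0,"wx":0,"wy":0,"wz":0}
    - {"dx":0,"dy":0,"dz":0,"wx":0,"wy":0,"wz":0}
    - {"dx":0,"dy":0,"dz":0,"wx":0,"wy":0,"wz":0}
  claw: 0.6

```text
t: 22.65
tool_pos: [564.7, 201.0, 45.2]
ee_rot: [0.998, 0.06, -0.0, 0.001]
wrist_force: [0.2, 0.4, -0.2]
gripper_width: 53.1
finger_force: 0.0
```

Emit:
move_arm:
  series:
    - {"dx":0,"dy":0,"dz":-0.4,"wx":0,"wy":0,"wz":0}
    - {"dx":0,"dy":0,"dz":-0.8,"wx":0,"wy":0,"wz":0}
    - {"dx":0,"dy":0,"dz":-1,"wx":0,"wy":0,"wz":0}
    - {"dx":0,"dy":0,"dz":-1,"wx":0,"wy":0,"wz":0}
    - {"dx":0,"dy":0,"dz":-1,"wx":0,"wy":0,"wz":0}
    - {"dx":0,"dy":0,"dz":-1,"wx":0,"wy":0,"wz":0}
    - {"dx":0,"dy":0,"dz":-1,"wx":0,"wy":0,"wz":0}
    - {"dx":0,"dy":1,"dz":-1,"wx":0,"wy":0,"wz":0}
    - {"dx":0,"dy":1,"dz":-1,"wx":0,"wy":0,"wz":0}
    - {"dx":0,"dy":1,"dz":-1,"wx":0,"wy":0,"wz":0}
    - {"dx":0,"dy":1,"dz":0,"wx":0,"wy":0,"wz":0}
    - {"dx":0,"dy":1,"dz":0,"wx":0,"wy":0,"wz":0}
    - {"dx":0,"dy":1,"dz":0,"wx":0,"wy":0,"wz":0}
    - {"dx":0,"dy":1,"dz":0,"wx":0,"wy":0,"wz":0}
    - {"dx":0,"dy":1,"dz":0,"wx":0,"wy":0,"wz":0}
    - {"dx":0,"dy":1,"dz":0,"wx":0,"wy":0,"wz":0}
    - {"dx":0,"dy":1,"dz":0,"wx":0,"wy":0,"wz":0}
    - {"dx":0,"dy":0,"dz":0,"wx":0,"wy":0,"wz":0}
    - {"dx":0,"dy":0,"dz":0,"wx":0,"wy":0,"wz":0}

```text
t: 24.55
tool_pos: [588.7, 3.0, 230.4]
ee_rot: [0.998, 0.06, 0.0, 0.001]
wrist_force: [0.8, 0.6, 0.5]
gripper_width: 52.7
finger_force: 0.0
```

```bash
python3 chk.py block 5; python3 chk.py gauge 6
python3 - <<'E'
import cv2; cv2.imwrite("pics/c6.png",cv2.resize(cv2.imread("pics/scene6.png")[90:290,80:460],(798,420)))
E
```

```text
24.55 [588.7   3.  230.4] [0.8 0.6 0.5] [-0.2   0.45  1.2  -0.    1.49  1.26]
scene 518 off [-0.2 -0.9  0.5] rot mrad [-24.7   4.4  -4.7] 2.861956530276271
top 2 off [-10.6  38.   -7.8] rot mrad [-79.6 277.2 333.8] 8.365245995900494e-10
24.65 [588.7   3.6 230.4] [ 0.7 -0.7 -0.3] [-0.19  0.45  1.2  -0.    1.49  1.26]
scene 699 off [-0.2 -0.6  0.5] rot mrad [-5.4 -1.9 -8.4] 0.8725807253471795
top 1513 off [ 0.5 -0.   0.3] rot mrad [ -4.1  -0.6 -12.3] 0.8881052345399928
```

View pics/c6.png

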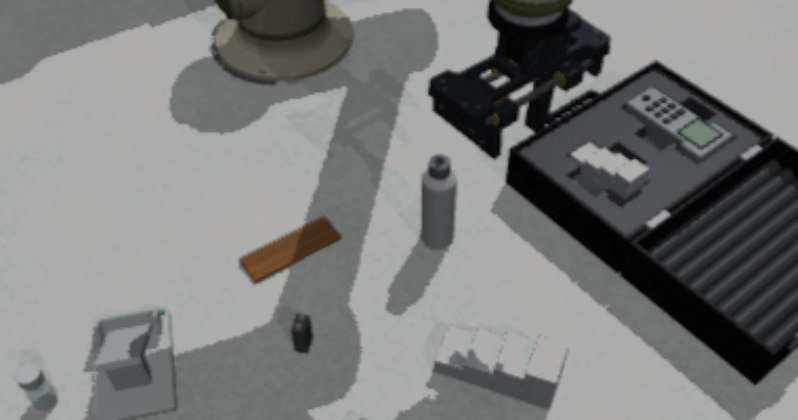

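Everything looks right in this picture; I'll do one tighter check on the block's seating from the step heights.

Run:
```python
from plan import *
for n in("scene","top"):
    p,d,P=cam(n); q=P.reshape(-1,3); q=q[np.isfinite(q[:,0])]; l=CR.inv().apply(q-BS)
    for i in range(4):
        k=(abs(l[:,0]+37.5-25*i)<7)&(abs(l[:,1])<13)&(l[:,2]<60)
        m=l[k]
        if len(m)>8:
            A=np.c_[m[:,1],np.ones(len(m))]; f=np.linalg.lstsq(A,m[:,2],rcond=None)[0]; print(n,i,k.sum(),np.median(m[:,2]).round(1),"want",18+8*i,"slope",f[0].round(3))
    from fit import *
    k=(abs(l[:,0])<54)&(abs(l[:,1])<24)&(l[:,2]>19.5)&(l[:,2]<50)
    if k.sum()>50:
        pose=lambda x,p:(CR*R.from_rotvec(np.array(x[3:])/100)).inv().apply(p-x[:3])
        r=fit(q[k],BLOCK,list(BS)+[0,0,0],pose); print(k.sum(),CR.inv().apply(r.x[:3]-BS).round(1),(r.x[3:]*10).round(1),r.cost/k.sum())
```

```text
scene 0 29 18.4 want 18 slope 0.011
scene 1 33 26.3 want 26 slope 0.058
scene 2 33 34.5 want 34 slope 0.011
scene 3 36 42.2 want 42 slope -0.005
376 [-0.  -0.1  0.6] [10.9  7.2  8.8] 0.6158311451660243
```

Both parts are home: the block's step tops are within 0.5 mm of nominal and its offset is under 1 mm. The gripper is clear.

```bash
python3 -c "
from bench import job; print(job.close_job())"
```

```text
the job is handed in; nothing more can be done
None
```

The gauge and the block are both pressed fully home in their own cutouts, right side up, and the bottle, vial, battery and strip look undisturbed in the last picture; I handed the job in at about 25 s of the 66 s allowed, and no verdict came back.

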